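Seat a webbed angle plate on a squareness comparator

ROBOT

A 6-joint arm with a two-finger parallel gripper is mounted at the origin on a cart in front of the work surface, level with it; the furniture and walls round the work are solid. World frame = base frame: x ahead of the robot, y to its left, z up, the work surface at z = 0. Lengths are in m, angles in rad, forces in N, time in s.
With the tool pointing down it reaches from about 0.25 to 0.85 m from the base axis. Payload 12.5 kg.
Tool frame: the origin (TCP) lies between the finger pads; the fingertips stand 11 mm ahead of it and the grasp point (between the pads) lies 8 mm behind it; x points along the fingers, y is the direction in which the jaws open and shut, and the axes are right-handed (so a half turn about x gives the same grasp; the last joint's range is limited). The gripper opens to 93 mm and grips with 3 to 60 N. Pads are 15 mm wide; open, the fingers measure 128 mm over their backs; the gripper's body (75 mm by 188 mm) begins 65 mm behind the grasp point.
Start: joints at [1.016, 0.351, 1.652, -0, 1.139, -0.085], TCP at [0.249, 0.49, 0.23] pointing down, gripper open.
Joint ranges: [-2.75, 2.75], [-0.79, 2.1], [0.01, 2.65], [-1.57, 4.71], [0.07, 3.14], [-2.87, 2.87]. Speed limits (rad/s): [2.22, 2.22, 2.79, 3.14, 3.14, 3.14].

INTERFACE

Orientations are given as a rotation vector (axis times angle).
In Python, from rig import * gives the robot as it stands.
- The arm moves only by the tool send_rows, never from a script. Its argument "steps" is text: rows parted by semicolons, each of 6 numbers parted by spaces: the shift along the tool's x, y, z in m, then the turn, a rotation vector about the tool's x, y, z in degrees. A call has 1 to 5 rows; each row shifts and turns the commanded pose from where the row before left it, along the tool's axes as they then stand; what a row does not reach is not made up. A row lasts 1/12 s, in which the tool goes at most 41.7 mm and 7.16 degrees, less where a joint would pass 70% of its speed; a pose out of reach is approached as far as the arm can. A call is refused whole if a number of a shift passes 0.0417 or a number of a turn 7.16, either way. A call with a gripper value outside its range is refused whole. "gripper" is the closure, from -1 (fully open) to 1 (shut), set as the call begins (left out, the last holds). The fingers move at their own pace and stop on an object; "grip_force" is the grip in N (left out, the last holds). Time passes only in rows, so rows that do not move let the fingers close. It gives the time, the measured TCP pose, the force and the opening at its end, in the units of the state.
- read_state(): the state, without advancing time (a new reading comes with each control period).
- get_image(name): name is "scene" or "top" or "wrist"; returns a dict with "pixels" (384x512x3 uint8, blue, green, red), "z_map" (384x512 float32, m along the optical axis (not along the pixel's ray), 0 where there is no reading), "mtx" (3x3 intrinsics, pixels), "R" (3x3) and "t" (3): a world point X has camera coordinates R X + t; the wrist camera has in their place "tool_from_camera" (4x4, takes a point from camera to tool coordinates, whose origin is the TCP and whose axes are the tool frame's). Camera axes: x right, y down, z forward; pixel columns grow to the right and rows downward; lengths in m; the calibration is good to about 2 mm. A picture is of the moment at which its call begins: read the wrist's pose just before it.
- hand_in(): hands the job in, once; it reports no verdict.
Trained networks look in a picture, given as the dict that the camera call returned (one of the last four; its "shot" number tells which), for a name from the list of things; names that differ only in an ending like _2 or _b are one class to them, and where a whole thing is asked for, a point or a joint stands for the part that bears it (a point fixed in the world has none). Each returns a list of dicts, best first, with "p" (0 to 1); they miss things now and then, are a little off and sometimes report something else, mostly with a low value. They report only what shows in the picture. A call takes as long as a camera call.
- boxes_of(picture, name): "extent" ([centre column, centre row, width, height] in pixels, round what is visible of it).
- spot_point(picture, name): "pixel" ([row, column] in pixels: a listed point, or the origin of a listed thing).
The state is a dict: "t": time; "q": joint angles; "qd": joint speeds; "effort": joint torques, N m; "tcp_pos": TCP position; "ee_rot": TCP orientation; "ft_force": force on the tool from outside, world axes, zero at the start; "torque": the same for the moment, N m; "gripper_width": opening from 0.0 (shut) to 1.0 (fully open).
Only numpy, scipy, OpenCV 4.12 (cv2) and the standard library are available. Lean on these libraries where they do the work, as an engineer would, in place of code of your own. Each camera call takes 0.05 s, during which the arm holds its last target.

TASK

On the granite plate, slide the tall angle plate with low pushes at its foot, so that it never rocks or tips, until its flat face rests squarely against both rest buttons of the squareness comparator, centred between them, with the dial plunger pressed in. Push gently: do not grip, lift or carry it, and do not ram it against the buttons. Leave it standing there, and leave the ring gauge, V-block and loupe where they are.

Things in the scene. Friction and masses are not known exactly. Their poses are not given: they have to be found in the camera images.
- surface_plate: grey granite surface plate, 340 x 460 x 40 mm, fixed for the run; origin at the centre of its underside on the table, so its flat top is at z = 0.040; x across (340), y along (460)
- comparator: squareness comparator fixed on the granite: grey iron base 80 x 80 x 26 mm with two steel rest buttons on its front; behind, a 15 mm column (157 mm high) carries a round dial (56 mm) whose plunger points the same way as the buttons, 100 mm above the granite, midway between them. Origin: centre of the base's underside (z = 0.040); front = its own -x; z up
- rests (a point): midway between the tips of the two rest buttons (10 mm diameter, 40 mm apart along y, 11 mm above the granite); 48 mm in front of the comparator's origin; axes as the comparator's: the angle plate must arrive moving along +x
- plunger (a joint): how far the dial plunger is pressed in, m: 0 when free (its tip then stands 5 mm in front of the button tips), about 0.005 when the angle plate rests on the buttons, at most 0.010; its soft spring (under 1 N) cannot push the angle plate back
- angle_plate: loose tall L-shaped webbed angle plate of grey iron, about 0.9 kg, 75 mm deep (x), 70 wide (y), 120 tall. A 10 mm wall with two upright slots stands at its +x edge, its flat outer face looking along +x to the comparator; behind it a 12 mm thick foot lies on the granite. Origin: centre of the 75 x 70 underside (z = 0.040). Mass centre 16 mm ahead of the origin, 37 mm up
- face (a point): on the angle plate's outer face, middle of its width, 11 mm above the underside, 37.5 mm ahead of its origin; axes as the angle plate's
- foot_edge (a point): middle of the foot's straight back edge (70 mm wide, 12 mm high), 6 mm above the granite, 37.5 mm behind the origin; 65 mm free to the wall, but for a web 9 mm thick in the middle that starts 13 mm in, 18 mm high, and rises to 78 mm at the wall. Friction on the granite is 0.5 to 0.7: pushed level here it slides (4 to 7 N, up to 13 N if the fingers bear down on it too); pushed above about 30 mm it tips over
- ring_gauge: bystander: steel setting ring, 48 mm diameter, 18 mm high, on the granite near the comparator; origin at the centre of its underside
- v_block: bystander: steel V-block 45 x 44 x 36 mm on the granite near the comparator; origin at the centre of its underside
- loupe: bystander: black magnifier, 41 mm diameter, 44 mm high, on the table beside the granite; origin at the centre of its underside

How it is judged:
At the end, for the whole second after the job is handed in: the angle plate stands upright on the granite and still, the middle of its face within 2 mm of touching the rests and within 12 mm of centred between them, square to the comparator within 0.045 rad, and the dial plunger is pressed in by more than 3 mm (x of face in the frame of rests between -0.002 and 0.002 m and y of face in the frame of rests between -0.012 and 0.012 m and angle between the x axis of angle_plate and the x axis of comparator, either way round below 0.045 rad and angle between angle_plate's own z axis and vertical below 0.02 rad and height (world z) of angle_plate below 0.042 m and value of joint plunger above 0.003 m and linear speed of angle_plate below 0.01 m/s).
It fails at once if the angle plate rocks or tips by more than 0.1 rad (angle between angle_plate's own z axis and vertical above 0.1 rad).
It fails at once if the angle plate is lifted off the granite by more than 5 mm (height (world z) of angle_plate above 0.045 m).
It fails at once if the fingers press on the angle plate with more than 45 N (contact force between the fingers and angle_plate above 45 N).
It fails at once if the ring gauge, V-block or loupe is moved by more than 15 mm (distance of any of ring_gauge, v_block, loupe from where it was at the start of the episode above 0.015 m).
It also fails if it takes over 48 s, if anything falls off the work surface, if the arm or the gripper's body presses on something with over 40 N, if the wrist force passes 120 N, or if a joint passes its speed limit or range.

## Working session

There is one attempt and no reset: what is moved stays moved. The work goes in short steps, Python scripts to look and compute and a tool call to move; the robot and the scene stay as the last step left them, time stands still between calls to the robot, and variables do not carry over. Pictures are saved under pics/ and viewed, and the job is handed in when it is done.

Besides the shell and the picture viewer there is one more tool, called by a JSON object that holds its "api" and its "payload", one argument or row to a line. send_rows: Moves the arm, as the interface text tells. Its arguments: {"type":"object","properties":{"steps":{"type":"string"},"gripper":{"type":"number"},"grip_force":{"type":"number"}},"required":["steps"]}

```bash
mkdir -p pics; ls
python3 - <<'E'
from rig import *
import cv2,numpy as np
s=read_state();print(s)
for n in ["scene","top"]:
    d=get_image(n);cv2.imwrite(f"pics/{n}0.png",d["pixels"])
    np.savez(f"{n}0.npz",**{k:v for k,v in d.items() if k in("z_map","mtx","R","t","pixels")})
    for o in ["angle_plate","face","foot_edge","comparator","rests","ring_gauge","v_block","loupe","surface_plate"]:
        for f in (spot_point,boxes_of):
            try: print(n,o,f(d,o)[:2])
            except Exception as e: print(n,o,e)
E
```

```text
pics
{'t': 0.0, 'q': array([ 1.01636535e+00,  3.51204676e-01,  1.65241579e+00,  1.11656076e-05,
        1.13908544e+00, -8.46091022e-02]), 'qd': array([ 0.00083915, -0.00160179,  0.00096244, -0.00031159, -0.00065819,
       -0.0010653 ]), 'effort': array([ 1.22342212e-04, -4.97324860e+01, -2.85252446e+01,  6.99121342e-02,
        2.57141230e-02, -8.61036801e-05]), 'tcp_pos': array([0.24880838, 0.49014137, 0.22912186]), 'ee_rot': array([ 0.36756969,  1.53958363, -0.36923749]), 'ft_force': array([-0.48344791, -0.43422766, -0.08919012]), 'torque': array([0.0550117 , 0.01137607, 0.01125776]), 'gripper_width': 1.0023859773465051}
scene angle_plate [{'pixel': [230.9, 235.5], 'p': 0.66}, {'pixel': [306.5, 328.9], 'p': 0.17}]
scene angle_plate [{'extent': [238.0, 210.7, 43.7, 62.6], 'p': 0.76}]
scene face [{'pixel': [219.3, 249.7], 'p': 0.63}]
scene face [{'extent': [238.4, 211.6, 38.6, 64.5], 'p': 0.58}]
scene foot_edge [{'pixel': [233.7, 225.4], 'p': 0.87}]
scene foot_edge [{'extent': [236.5, 210.4, 42.4, 59.1], 'p': 0.79}]
scene comparator [{'pixel': [198.3, 280.2], 'p': 0.72}]
scene comp
[... 1200 characters left out ...]
 comparator [{'extent': [245.4, 156.8, 27.1, 48.7], 'p': 0.92}, {'extent': [238.8, 221.2, 30.7, 37.7], 'p': 0.56}]
top rests [{'pixel': [176.1, 239.3], 'p': 0.63}]
top rests [{'extent': [240.7, 157.3, 29.6, 43.8], 'p': 0.68}]
top ring_gauge [{'pixel': [159.1, 305.0], 'p': 0.46}]
top ring_gauge [{'extent': [304.1, 160.3, 15.8, 18.7], 'p': 0.49}]
top v_block [{'pixel': [151.9, 167.0], 'p': 0.71}]
top v_block [{'extent': [167.9, 153.7, 16.1, 24.3], 'p': 0.74}]
top loupe [{'pixel': [245.8, 335.1], 'p': 0.45}]
top loupe [{'extent': [340.5, 247.6, 20.7, 16.2], 'p': 0.68}]
top surface_plate [{'pixel': [204.7, 234.1], 'p': 0.9}]
top surface_plate [{'extent': [231.5, 204.8, 167.6, 128.1], 'p': 0.56}]
```

Run:
```python
import cv2,numpy as np
a=np.load("scene0.npz")["pixels"];b=np.load("top0.npz")["pixels"]
cv2.imwrite("pics/scz.png",cv2.resize(a[130:330,130:380],None,fx=3,fy=3,interpolation=cv2.INTER_CUBIC))
cv2.imwrite("pics/tpz.png",cv2.resize(b[120:280,140:360],None,fx=3.6,fy=3.6,interpolation=cv2.INTER_CUBIC))
for n in("scene0","top0"):
    d=np.load(n+".npz");print(n,d["mtx"],d["R"],d["t"],-d["R"].T@d["t"])
def proj(n,px,z):
    d=np.load(n+".npz");r=d["R"].T@np.linalg.inv(d["mtx"])@[px[1],px[0],1];c=-d["R"].T@d["t"];return c+r*(z-c[2])/r[2]
for n,L in {"top0":dict(face=(211.7,239.5,.051),ap=(225.9,237.2,.04),foot=(234.9,232.7,.046),comp=(161.1,246.3,.04),rests=(176.1,239.3,.051),ring=(159.1,305,.04),vb=(151.9,167,.04),loupe=(245.8,335.1,0),sp=(204.7,234.1,0)),
 "scene0":dict(face=(219.3,249.7,.051),ap=(230.9,235.5,.04),foot=(233.7,225.4,.046),comp=(198.3,280.2,.04),rests=(205.4,269.9,.051),ring=(219.1,338.3,.04),vb=(169.5,223.2,.04),loupe=(309.9,329,0),sp=(226.4,246.6,0))}.items():
  for k,v in L.items(): print(n,k,proj(n,v[:2],v[2]).round(4))
```

```text
scene0 [[423.11502449   0.         257.64250825]
 [  0.         423.11502449 196.68804156]
 [  0.           0.           1.        ]] [[ 0.56704714 -0.82367212  0.00466666]
 [-0.47353113 -0.33062208 -0.81636836]
 [ 0.67396276  0.46070954 -0.5775127 ]] [-0.36919484  0.34499772  0.75377103] [-0.13529557 -0.53730114  0.71868047]
top0 [[416.08454953   0.         249.01902776]
 [  0.         416.08454953 196.04732695]
 [  0.           0.           1.        ]] [[ 0.0209979  -0.99948701  0.02418263]
 [-0.98323878 -0.02502609 -0.18059675]
 [ 0.18110931 -0.01998515 -0.98325989]] [-0.08499322  0.58627368  1.10863584] [ 0.37744743 -0.04812123  1.19801164]
top0 face [ 0.5438 -0.0459  0.051 ]
top0 ap [ 0.5052 -0.0404  0.04  ]
top0 foot [ 0.4793 -0.0287  0.046 ]
top0 comp [ 0.6927 -0.0617  0.04  ]
top0 rests [ 0.6453 -0.0428  0.051 ]
top0 ring [ 0.7033 -0.231   0.04  ]
top0 vb [0.7137 0.1666 0.04  ]
top0 loupe [ 0.4588 -0.3234  0.    ]
top0 sp [ 0.5714 -0.0295  0.    ]
scene0 face [ 0.5504 -0.0445  0.051 ]
scene0 ap [ 0.5036 -0.0343  0.04  ]
scene0 foot [ 0.4753 -0.0249  0.046 ]
scene0 comp [ 0.6861 -0.0514  0.04  ]
scene0 rests [ 0.6295 -0.0541  0.051 ]
scene0 ring [ 0.6935 -0.224   0.04  ]
scene0 vb [0.7149 0.1718 0.04  ]
scene0 loupe [ 0.4458 -0.3264 -0.    ]
scene0 sp [ 0.5731 -0.0178  0.    ]
```

View pics/scz.png

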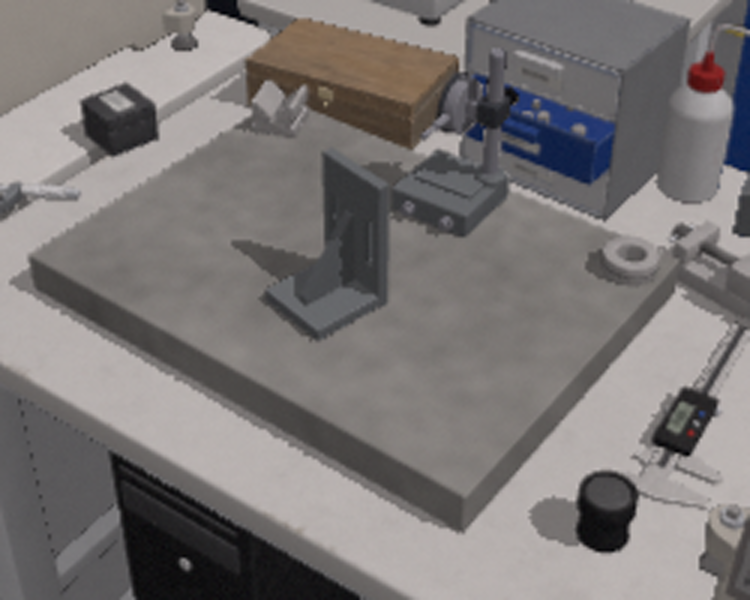

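View pics/tpz.png

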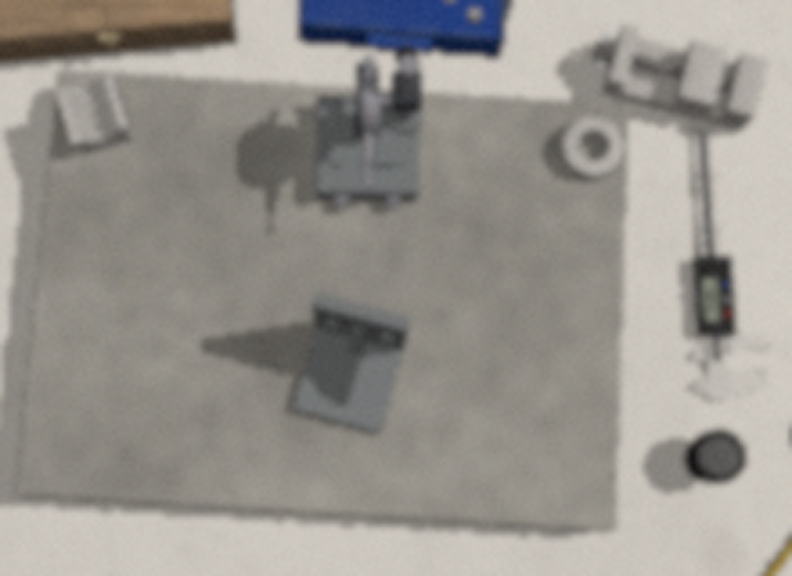

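The angle plate stands in mid-plate, turned clockwise, with its foot toward the robot. The comparator is ahead, with the ring gauge at its right and the V-block at its left. I'll fit the edges from the depth maps next.

```bash
cat > h.py <<'E'
from rig import *
import cv2,numpy as np
from scipy.spatial.transform import Rotation as Ro
def cloud(d,T=None):
    z=d["z_map"];v,u=np.nonzero(z>0);K=d["mtx"];zz=z[v,u]
    P=np.c_[(u-K[0,2])/K[0,0]*zz,(v-K[1,2])/K[1,1]*zz,zz]
    if T is not None: P=P@T[:3,:3].T+T[:3,3]; return P,u,v
    return (P-d["t"])@d["R"],u,v
def wristT(s,d):
    T=np.eye(4);T[:3,:3]=Ro.from_rotvec(s["ee_rot"]).as_matrix();T[:3,3]=s["tcp_pos"];return T@d["tool_from_camera"]
def rect(p):
    r=cv2.minAreaRect((p[:,:2]*1000).astype(np.float32));return np.round(r[0],1),np.round(r[1],1),round(r[2],1)
E
python3 - <<'E'
from h import *
s=read_state();print(Ro.from_rotvec(s["ee_rot"]).as_matrix().round(3))
w=get_image("wrist");print(w["tool_from_camera"].round(3),w["mtx"].round(1));cv2.imwrite("pics/w0.png",w["pixels"])
for n in("scene0","top0"):
    d=np.load(n+".npz");P,u,v=cloud(d)
    g=P[(abs(P[:,0]-.5)<.25)&(abs(P[:,1]+.04)<.25)&(P[:,2]>.03)&(P[:,2]<.047)];print(n,"granite",np.median(g[:,2]))
    for nm,x0,x1,y0,y1,z0,z1 in [("foot",.43,.57,-.12,.05,.048,.057),("wall",.43,.60,-.12,.05,.1,.157),("walltop",.43,.60,-.12,.05,.157,.166),("base",.63,.75,-.13,.03,.06,.07),("ring",.65,.75,-.28,-.18,.05,.062),("vb",.66,.77,.12,.22,.055,.08)]:
        m=(P[:,0]>x0)&(P[:,0]<x1)&(P[:,1]>y0)&(P[:,1]<y1)&(P[:,2]>z0)&(P[:,2]<z1)
        if m.sum()>5: print(n,nm,m.sum(),rect(P[m]),P[m].mean(0).round(4))
E
```

```text
[[ 0.     0.453  0.892]
 [ 0.     0.892 -0.453]
 [-1.     0.     0.   ]]
[[ 0.001 -0.261  0.965 -0.155]
 [ 1.     0.    -0.001 -0.001]
 [-0.     0.965  0.261 -0.072]
 [ 0.     0.     0.     1.   ]] [[290.6   0.  256.7]
 [  0.  290.6 191. ]
 [  0.    0.    1. ]]
scene0 granite 0.0399420292815399
scene0 foot 417 (array([508.5, -38.2]), array([72.8, 76.3]), 75.8) [ 0.4992 -0.0443  0.0519]
scene0 wall 436 (array([531.5, -44.1]), array([74. , 28.4]), 79.8) [ 0.5357 -0.0502  0.1283]
scene0 walltop 94 (array([542. , -45.6]), array([70.9, 12.9]), 74.7) [ 0.5407 -0.0462  0.1595]
scene0 base 379 (array([687.5, -48.4]), array([82.7, 82.6]), 2.2) [ 0.6752 -0.0504  0.0661]
scene0 ring 189 (array([ 693.5, -226.4]), array([48.5, 46. ]), 31.2) [ 0.6909 -0.2276  0.0562]
scene0 vb 187 (array([707.5, 166.1]), array([50.8, 45.3]), 19.4) [0.7026 0.1642 0.0677]
top0 granite 0.040069175234571694
top0 foot 512 (array([505., -39.]), array([69.9, 65.8]), 75.9) [ 0.5039 -0.0392  0.0522]
top0 wall 104 (array([531. , -44.7]), array([68.7, 22.9]), 67.7) [ 0.5347 -0.046   0.1278]
top0 walltop 109 (array([541.5, -47.9]), array([69.9, 10.6]), 76.4) [ 0.541  -0.048   0.1603]
top0 base 450 (array([686.4, -49.3]), array([81.8, 79. ]), 1.5) [ 0.6764 -0.045   0.0663]
top0 ring 166 (array([ 693.6, -227.8]), array([46.2, 47.3]), 50.1) [ 0.693  -0.2279  0.0574]
top0 vb 258 (array([708.1, 164.6]), array([47.6, 44.8]), 17.7) [0.706  0.1643 0.0693]
```

View pics/w0.png

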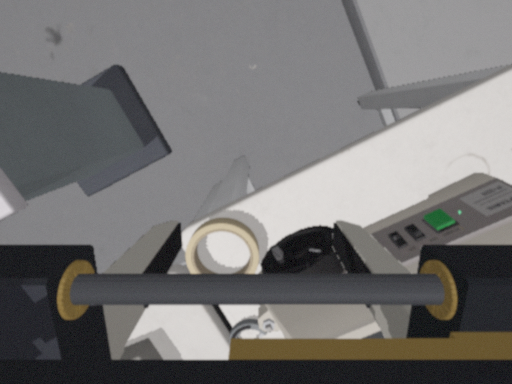

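{"api": "send_rows", "payload": {
  "steps": "0 -0.027 0.0274 0 0 0;0 -0.027 0.0274 0 0 0;0 -0.027 0.0274 0 0 0;0 -0.027 0.0274 0 0 0;0 -0.027 0.0274 0 0 0",
  "gripper": 0.4
}}

```text
t: 2.37
tcp_pos: [0.3101, 0.3064, 0.2297]
ee_rot: [0.368, 1.539, -0.368]
ft_force: [0.7, -0.1, -0.0]
gripper_width: 0.692
```

{"api": "send_rows", "payload": {
  "steps": "0 -0.027 0.0274 0 0 0;0 -0.027 0.0274 0 0 0;0 -0.027 0.0274 0 0 0;0 -0.027 0.0274 0 0 0;0 -0.027 0.0274 0 0 0"
}}

```text
t: 2.78
tcp_pos: [0.3712, 0.1239, 0.2299]
ee_rot: [0.368, 1.539, -0.368]
ft_force: [0.8, 1.0, -0.9]
gripper_width: 0.339
```

{"api": "send_rows", "payload": {
  "steps": "0 -0.027 0.0274 0 0 0;0 -0.027 0.0274 0 0 0;0 -0.027 0.0274 0 0 0;0 -0.027 0.0274 0 0 0;0 0 0 -6.5 0 0"
}}

```text
t: 3.2
tcp_pos: [0.4215, -0.0252, 0.2299]
ee_rot: [0.283, 1.55, -0.285]
ft_force: [-1.1, 0.4, 1.2]
gripper_width: 0.3
```

{"api": "send_rows", "payload": {
  "steps": "0 0 0 -6.5 0 0;0 0 0 0 0 0;0 0 0 0 0 0"
}}

```text
t: 3.45
tcp_pos: [0.4198, -0.0203, 0.2297]
ee_rot: [0.194, 1.562, -0.193]
ft_force: [1.0, 0.8, 0.5]
gripper_width: 0.299
```

```bash
cat > look.py <<'E'
from h import *
import sys
s=read_state();d=get_image("wrist");T=wristT(s,d);n=sys.argv[1]
cv2.imwrite(f"pics/w{n}.png",d["pixels"])
np.savez(f"w{n}.npz",z_map=d["z_map"],mtx=d["mtx"],pixels=d["pixels"],T=T)
R=Ro.from_rotvec(s["ee_rot"]).as_matrix()
print("t",s["t"],"tcp",s["tcp_pos"].round(4),"yaw",np.degrees(np.arctan2(R[1,2],R[0,2])).round(2),"xdir",R[:,0].round(3),"F",s["ft_force"].round(2),s["gripper_width"])
P,u,v=cloud(d,T)
for nm,z0,z1,x0,x1,y0,y1 in [("granite",.03,.046,.4,.6,-.2,.1),("foot",.048,.057,.43,.62,-.12,.05),("walltop",.156,.166,.43,.66,-.12,.05),("base",.06,.07,.63,.75,-.13,.03)]:
    m=(P[:,0]>x0)&(P[:,0]<x1)&(P[:,1]>y0)&(P[:,1]<y1)&(P[:,2]>z0)&(P[:,2]<z1)
    if m.sum()>20: print(nm,m.sum(),rect(P[m]) if nm!="granite" else "",P[m].mean(0).round(4))
E
python3 look.py 1
```

```text
t 3.45 tcp [ 0.4198 -0.0203  0.2297] yaw -14.12 xdir [ 0.  0. -1.] F [0.96 0.81 0.54] 0.2989827183294887
granite 17115  [ 0.4499 -0.0313  0.04  ]
foot 2076 (array([505.4, -38.7]), array([68.1, 67. ]), 75.4) [ 0.5032 -0.0425  0.0522]
walltop 853 (array([540.5, -47.5]), array([67. , 12.3]), 76.2) [ 0.5399 -0.0476  0.1595]
```

View pics/w1.png

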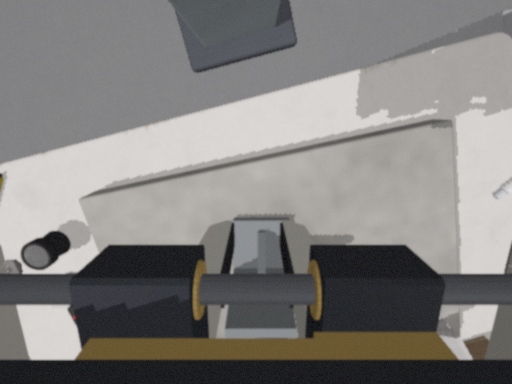

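Run:
```python
from h import *
def edge(P,ax,lo,hi,sign,n=14):
    o=1-ax;pts=[]
    b=np.linspace(lo,hi,n)
    for i in range(n-1):
        q=P[(P[:,ax]>=b[i])&(P[:,ax]<b[i+1])]
        if len(q)>2: pts.append([(b[i]+b[i+1])/2,(q[:,o]*sign).max()*sign])
    pts=np.array(pts);p=np.polyfit(pts[:,0],pts[:,1],1)
    for _ in range(3):
        r=pts[:,1]-np.polyval(p,pts[:,0]);k=abs(r)<np.median(abs(r))*2.5+1e-4;p=np.polyfit(pts[k,0],pts[k,1],1)
    return np.degrees(np.arctan(p[0])).round(2),np.polyval(p,(lo+hi)/2).round(4),k.sum()
for n in("scene0","top0"):
    P,u,v=cloud(np.load(n+".npz"))
    m=(P[:,0]>.63)&(P[:,0]<.75)&(P[:,1]>-.13)&(P[:,1]<.03)&(P[:,2]>.063)&(P[:,2]<.07);B=P[m]
    print(n,"front x(y) slope (yaw=-)",edge(B,1,-.083,-.015,-1),"right y(x) (yaw=+)",edge(B,0,.653,.72,-1),"left",edge(B,0,.653,.72,1))
    # granite plate edges
    G=P[(P[:,2]>.037)&(P[:,2]<.043)]
    print("granite front",edge(G,1,-.22,.16,-1,40),"right",edge(G,0,.43,.64,-1,30),"left",edge(G,0,.43,.7,1,30))
    c=P[(P[:,2]>.075)&(abs(P[:,0]-.68)<.06)&(abs(P[:,1]+.05)<.06)]
    col=c[c[:,2]>.175];print("column/dial high",col.mean(0) if len(col) else "",len(c))
    pl=c[(c[:,2]>.132)&(c[:,2]<.146)&(c[:,0]<.665)];print("plunger",pl[:, :].round(4)[:12])
b=np.load("top0.npz")["pixels"];cv2.imwrite("pics/tc.png",cv2.resize(b[125:190,205:285],None,fx=9,fy=9,interpolation=cv2.INTER_CUBIC))
```

```text
scene0 front x(y) slope (yaw=-) (np.float64(1.14), np.float64(0.6481), np.int64(11)) right y(x) (yaw=+) (np.float64(-1.41), np.float64(-0.0864), np.int64(12)) left (np.float64(3.26), np.float64(-0.0101), np.int64(10))
granite front (np.float64(2.27), np.float64(0.4027), np.int64(33)) right (np.float64(-2.07), np.float64(-0.2491), np.int64(23)) left (np.float64(-70.74), np.float64(0.63), np.int64(27))
column/dial high [ 0.7079157  -0.07733066  0.18886656] 563
plunger [[ 0.6644 -0.0478  0.1445]
 [ 0.6603 -0.0473  0.1433]
 [ 0.6603 -0.0504  0.1444]
 [ 0.6642 -0.051   0.1426]
 [ 0.6564 -0.0468  0.1421]
 [ 0.6572 -0.0493  0.1425]
 [ 0.6588 -0.0514  0.1425]
 [ 0.6629 -0.0519  0.1406]
 [ 0.65   -0.0478  0.1426]
 [ 0.6539 -0.0484  0.1409]
 [ 0.656  -0.0502  0.1404]
 [ 0.6583 -0.0518  0.1399]]
top0 front x(y) slope (yaw=-) (np.float64(-1.29), np.float64(0.6484), np.int64(10)) right y(x) (yaw=+) (np.float64(20.21), np.float64(-0.0835), np.int64(12)) left (np.float64(-1.39), np.float64(-0.0108), np.int64(13))
granite front (np.float64(2.22), np.float64(0.404), np.int64(36)) right (np.float64(-0.19), np.float64(-0.4204), np.int64(23)) left (np.float64(-0.08), np.float64(0.4206), np.int64(29))
column/dial high [ 0.70855248 -0.07678995  0.19275982] 365
plunger [[ 0.665  -0.0492  0.1415]
 [ 0.6641 -0.0518  0.1452]
 [ 0.6617 -0.0467  0.1433]
 [ 0.6611 -0.0493  0.1459]
 [ 0.6627 -0.0519  0.1401]
 [ 0.6587 -0.0467  0.1443]
 [ 0.6588 -0.0494  0.1443]
 [ 0.6589 -0.052   0.1443]
 [ 0.6564 -0.0468  0.1431]
 [ 0.6569 -0.0494  0.1415]
 [ 0.6564 -0.052   0.1434]
 [ 0.6537 -0.0495  0.1432]]
```

View pics/tc.png

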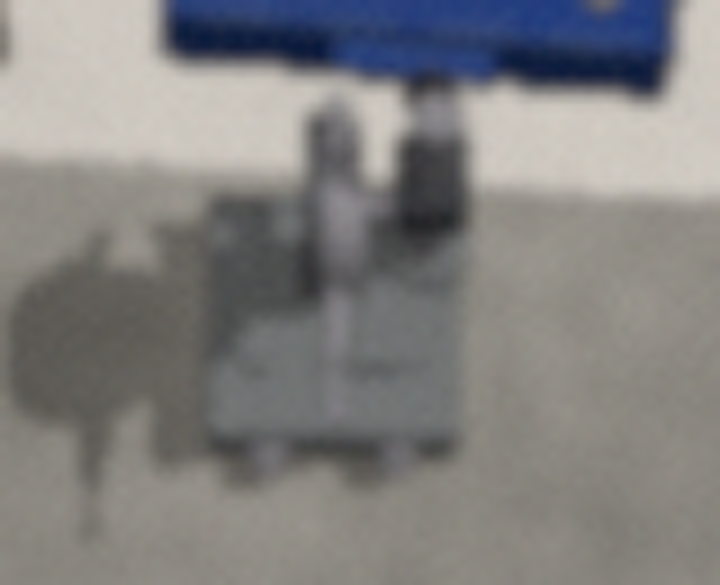

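The plate pose agrees across three views: origin about (0.510, -0.0395), yaw about -14°, and foot edge at (0.4735, -0.0305). The rests are at about (0.640, -0.049), yaw about 0. I'll lower the partly open fingers behind the foot edge.

{"api": "send_rows", "payload": {
  "steps": "0 0.003 0.0324 0 0 0;0.0410 0 0 0 0 0;0.0410 0 0 0 0 0;0.0410 0 0 0 0 0;0.03 0 0 0 0 0"
}}

```text
t: 3.92
tcp_pos: [0.451, -0.0245, 0.0741]
ee_rot: [0.193, 1.564, -0.193]
ft_force: [1.0, -0.7, 0.1]
gripper_width: 0.297
```

{"api": "send_rows", "payload": {
  "steps": "0.015 0 0 0 0 0;0.0062 0 0 0 0 0;0 0 0 0 0 0;0 0 0 0 0 0"
}}

```text
t: 4.25
tcp_pos: [0.4526, -0.025, 0.0562]
ee_rot: [0.191, 1.561, -0.191]
ft_force: [0.3, -0.7, 0.1]
gripper_width: 0.3
```

```bash
python3 look.py 2
python3 - <<'E'
from h import *
d=get_image("scene");cv2.imwrite("pics/s2.png",cv2.resize(d["pixels"][120:300,150:350],None,fx=3.5,fy=3.3,interpolation=cv2.INTER_CUBIC))
E
```

```text
t 4.25 tcp [ 0.4526 -0.025   0.0562] yaw -13.96 xdir [ 0.001 -0.    -1.   ] F [ 0.33 -0.69  0.1 ] 0.29992621314627826
granite 47949  [ 0.4417 -0.0242  0.04  ]
foot 2642 (array([482.6, -33.6]), array([55.8, 81.5]), 75.7) [ 0.4979 -0.0376  0.052 ]
walltop 8080 (array([435.8,   1. ]), array([61.8,  4.8]), 77.0) [0.436  0.0012 0.1615]
```

View pics/s2.png

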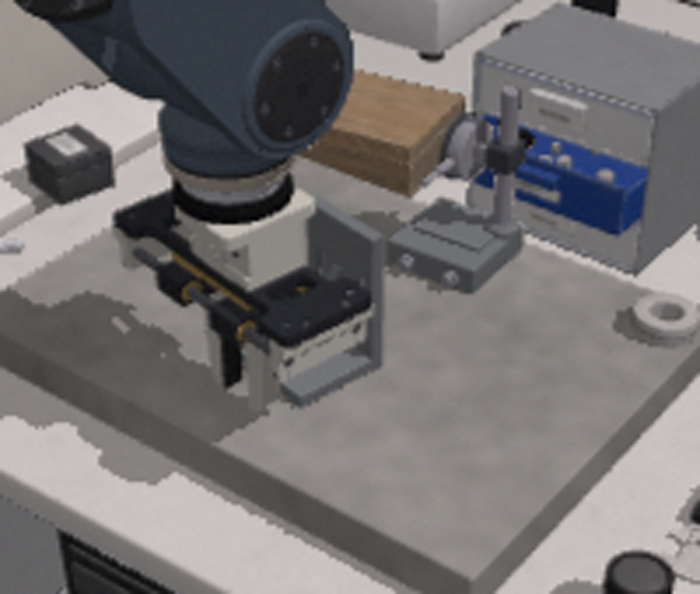

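View pics/w2.png

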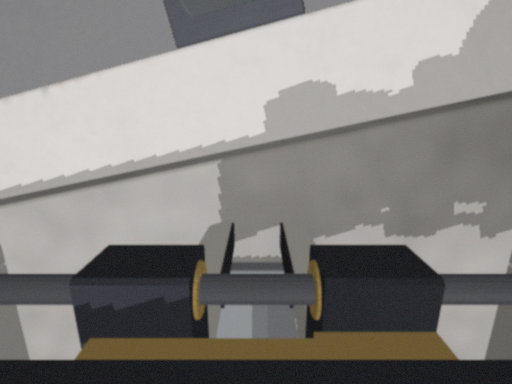

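Both fingers stand behind the foot edge, with the web centred between them at about column 260. The gripper body is clear of the wall. Approaching slowly.

{"api": "send_rows", "payload": {
  "steps": "0 0 0.0025 0 0 0;0 0 0.0025 0 0 0;0 0 0.0025 0 0 0;0 0 0.0015 0 0 0;0 0 0.0015 0 0 0"
}}

```text
t: 4.77
tcp_pos: [0.4626, -0.0278, 0.0556]
ee_rot: [0.191, 1.562, -0.191]
ft_force: [-0.0, 0.0, 0.4]
gripper_width: 0.298
```

{"api": "send_rows", "payload": {
  "steps": "0 0 0.0015 0 0 0;0 0 0.0015 0 0 0;0 0 0.0015 0 0 0;0 0 0.0015 0 0 0;0 0 0.0015 0 0 0"
}}

```text
t: 5.18
tcp_pos: [0.4671, -0.029, 0.055]
ee_rot: [0.191, 1.569, -0.191]
ft_force: [-9.8, 3.3, 8.7]
gripper_width: 0.305
```

{"api": "send_rows", "payload": {
  "steps": "0 0 0.0015 0 0 0;0 0 0.0015 0 0 0;0 0 0.0015 0 0 0;0 0 0.0015 0 0 0;0 0 0.0015 0 0 0"
}}

```text
t: 5.6
tcp_pos: [0.4745, -0.0308, 0.055]
ee_rot: [0.191, 1.568, -0.191]
ft_force: [-11.3, 2.5, 9.7]
gripper_width: 0.295
```

```bash
python3 look.py 3
```

```text
t 5.6 tcp [ 0.4745 -0.0308  0.055 ] yaw -13.91 xdir [-0.006  0.001 -1.   ] F [-11.26   2.45   9.69] 0.2953265526398644
granite 66463  [ 0.4506 -0.0256  0.04  ]
foot 3460 (array([503.8, -38.5]), array([56.2, 80.1]), 76.8) [ 0.5106 -0.041   0.052 ]
walltop 15969 (array([453.2, -26.8]), array([106. ,   4.5]), 76.1) [ 0.4532 -0.0256  0.1617]
```

View pics/w3.png

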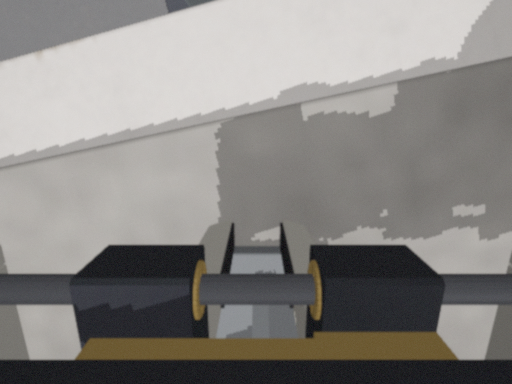

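{"api": "send_rows", "payload": {
  "steps": "-0.001 0 0 0 0 0;0 0 0 0 0 0"
}}

```text
t: 5.82
tcp_pos: [0.4755, -0.031, 0.0559]
ee_rot: [0.191, 1.566, -0.191]
ft_force: [-3.7, 0.8, -1.7]
gripper_width: 0.302
```

```bash
cat > rel.py <<'E'
from h import *
s=read_state();d=get_image("wrist");P,u,v=cloud(d,d["tool_from_camera"]@np.eye(4))
T=np.eye(4);R=Ro.from_rotvec(s["ee_rot"]).as_matrix();W=P@R.T+s["tcp_pos"]
print("t",s["t"],"tcp",s["tcp_pos"].round(4),"F",s["ft_force"].round(2),"tq",s["torque"].round(3),"yaw",np.degrees(np.arctan2(R[1,2],R[0,2])).round(2))
m=(W[:,2]>.049)&(W[:,2]<.056)&(abs(P[:,1])<.012)&(P[:,2]>-.03)&(P[:,2]<.06);F=P[m]
e=[];b=np.linspace(-.012,.012,9)
for i in range(8):
    q=F[(F[:,1]>=b[i])&(F[:,1]<b[i+1])]
    if len(q)>3:e.append([(b[i]+b[i+1])/2,np.percentile(q[:,2],1)])
e=np.array(e);p=np.polyfit(e[:,0],e[:,1],1);print("edge fwd of tcp mm",(1e3*p[1]).round(2),"plate yaw rel deg",np.degrees(np.arctan(-p[0])).round(2),len(F))
w=P[(W[:,2]>.059)&(W[:,2]<.10)&(abs(P[:,1])<.02)&(P[:,2]>.005)&(P[:,2]<.06)]
if len(w)>10: print("web y (tool left) mm",(1e3*np.percentile(w[:,1],[2,50,98])).round(1),len(w))
E
python3 rel.py
```

```text
t 5.8167 tcp [ 0.4755 -0.031   0.0559] F [-3.67  0.83 -1.73] tq [ 0.266  0.702 -0.023] yaw -13.91
edge fwd of tcp mm 9.19 plate yaw rel deg -0.64 1299
web y (tool left) mm [-14.9   1.   13. ] 605
```

{"api": "send_rows", "payload": {
  "steps": "0 0 0.002 0 0 0;0 0 0.002 0 0 0;0 0 0.002 0 0 0;0 0 0.002 0 0 0;0 0 0.002 0 0 0"
}}

```text
t: 6.28
tcp_pos: [0.4866, -0.0338, 0.0564]
ee_rot: [0.191, 1.563, -0.191]
ft_force: [-3.4, 1.3, -2.3]
gripper_width: 0.302
```

{"api": "send_rows", "payload": {
  "steps": "0 0 0.002 0 0 0;0 0 0.002 0 0 0;0 0 0.002 0 0 0;0 0 0.002 0 0 0;0 0 0.002 0 0 0"
}}

```text
t: 6.7
tcp_pos: [0.4964, -0.0362, 0.0564]
ee_rot: [0.191, 1.562, -0.191]
ft_force: [-3.9, 0.3, -2.1]
gripper_width: 0.301
```

```bash
python3 rel.py
```

```text
t 6.7 tcp [ 0.4964 -0.0362  0.0564] F [-3.88  0.35 -2.15] tq [0.231 0.77  0.033] yaw -13.92
edge fwd of tcp mm 9.11 plate yaw rel deg 0.21 1307
web y (tool left) mm [-14.8   1.   13.1] 604
```

{"api": "send_rows", "payload": {
  "steps": "0 0 0.002 0 0 0;0 0 0.002 0 0 0;0 0 0.002 0 0 0;0 0 0.002 0 0 0;0 0 0.002 0 0 0"
}}

```text
t: 7.17
tcp_pos: [0.5061, -0.0385, 0.0564]
ee_rot: [0.191, 1.562, -0.191]
ft_force: [-3.6, 1.7, -1.3]
gripper_width: 0.304
```

{"api": "send_rows", "payload": {
  "steps": "0 -0.0001 0.0021 -0.6 0 0;0 -0.0001 0.0021 -0.6 0 0;0 -0.0001 0.0021 -0.6 0 0;0 -0.0001 0.0021 -0.6 0 0;0 -0.0001 0.0021 -0.6 0 0"
}}

```text
t: 7.58
tcp_pos: [0.5163, -0.0414, 0.0564]
ee_rot: [0.149, 1.566, -0.149]
ft_force: [-4.9, -0.2, -2.2]
gripper_width: 0.304
```

```bash
python3 rel.py
cat > fix.py <<'E'
from h import *
import sys
for n in("top","scene"):
    d=get_image(n);P,u,v=cloud(d)
    cv2.imwrite(f"pics/{n}{sys.argv[1]}.png",cv2.resize(d["pixels"][110:270,160:330] if n=="top" else d["pixels"][140:270,200:350],None,fx=4,fy=4,interpolation=cv2.INTER_CUBIC))
    for nm,z0,z1 in(("foot",.048,.057),("walltop",.157,.163)):
        m=(P[:,0]>.47)&(P[:,0]<.65)&(P[:,1]>-.12)&(P[:,1]<.03)&(P[:,2]>z0)&(P[:,2]<z1)
        if m.sum()>5: print(n,nm,m.sum(),rect(P[m]))
E
python3 fix.py 4
```

```text
t 7.5833 tcp [ 0.5163 -0.0414  0.0564] F [-4.88 -0.2  -2.2 ] tq [-0.084  0.771 -0.079] yaw -10.86
edge fwd of tcp mm 9.23 plate yaw rel deg -0.54 1309
web y (tool left) mm [-14.8   0.5  13.1] 594
top foot 37 (array([645.3, -50.2]), array([ 9.2, 73.4]), 0.0)
top walltop 76 (array([597.7, -58.3]), array([68.4,  8.6]), 80.1)
scene foot 231 (array([579.5, -52.6]), array([ 73.2, 147.6]), 79.0)
scene walltop 105 (array([548.9, -35.6]), array([112.9, 110.3]), 81.8)
```

View pics/top4.png

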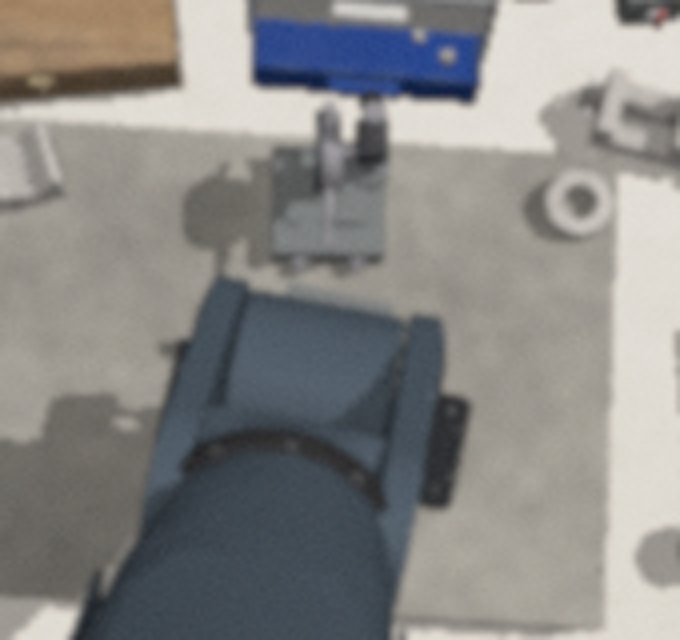

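View pics/scene4.png

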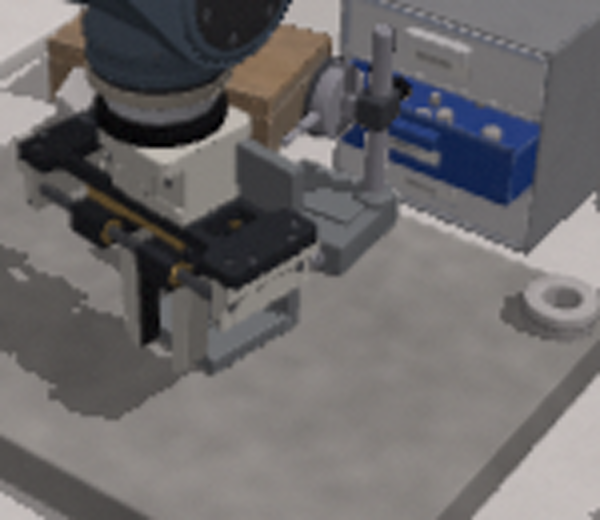

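{"api": "send_rows", "payload": {
  "steps": "0 -0.0001 0.0021 -0.7 0 0;0 -0.0001 0.0021 -0.7 0 0;0 -0.0001 0.0021 -0.7 0 0;0 -0.0001 0.0021 -0.7 0 0;0 -0.0001 0.0021 -0.7 0 0"
}}

```text
t: 8.15
tcp_pos: [0.5258, -0.0436, 0.0565]
ee_rot: [0.101, 1.57, -0.101]
ft_force: [-6.8, -0.8, 2.6]
gripper_width: 0.299
```

{"api": "send_rows", "payload": {
  "steps": "0 -0.0001 0.0021 -0.7 0 0;0 -0.0001 0.0021 -0.7 0 0;0 -0.0001 0.0021 -0.7 0 0;0 -0.0001 0.0021 -0.7 0 0;0 -0.0001 0.0021 -0.7 0 0"
}}

```text
t: 8.57
tcp_pos: [0.5363, -0.0452, 0.0565]
ee_rot: [0.053, 1.571, -0.053]
ft_force: [-7.3, -1.0, 3.0]
gripper_width: 0.303
```

```bash
python3 rel.py; python3 fix.py 5
```

```text
t 8.5667 tcp [ 0.5363 -0.0452  0.0565] F [-7.28 -0.96  3.01] tq [-0.187  1.262 -0.132] yaw -3.86
edge fwd of tcp mm 8.91 plate yaw rel deg 0.03 1301
web y (tool left) mm [-14.8   0.5  13.1] 605
top foot 19 (array([647.3, -61.7]), array([ 4.6, 50.9]), 0.7)
top walltop 14 (array([617.4, -69.3]), array([33.6,  3.4]), 86.2)
scene foot 232 (array([588.8, -48.2]), array([ 71.3, 127.6]), 85.9)
scene walltop 109 (array([562.8, -52. ]), array([146.3, 117.2]), 84.5)
```

View pics/top5.png

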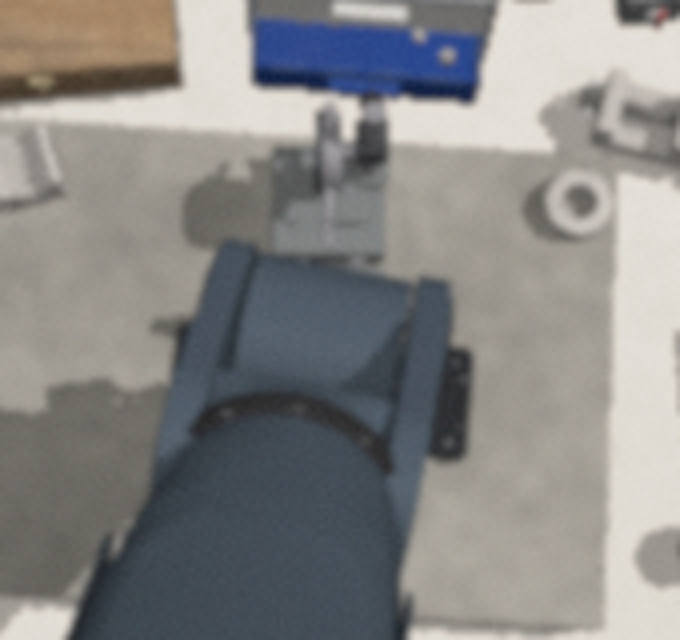

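View pics/scene5.png

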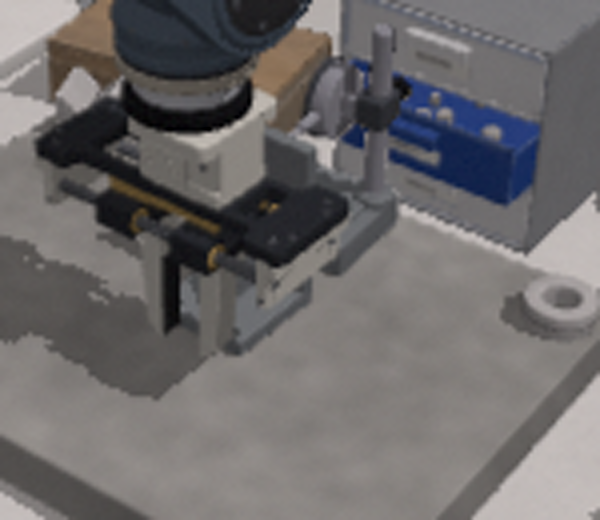

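```bash
cat > lat.py <<'E'
from h import *
d=get_image("scene");P,u,v=cloud(d)
for a in np.arange(.545,.625,.01):
    m=(abs(P[:,0]-a)<.005)&(P[:,2]>.047)&(P[:,2]<.056)&(abs(P[:,1]+.06)<.05)
    m2=(abs(P[:,0]-a)<.005)&(P[:,2]>.1)&(P[:,2]<.155)&(abs(P[:,1]+.06)<.05)
    print(a.round(3),m.sum(),(1e3*np.sort(P[m,1])[:3]).round(1),m2.sum(),(1e3*np.sort(P[m2,1])[:3]).round(1))
w=get_image("wrist");cv2.imwrite("pics/wl.png",cv2.resize(w["pixels"][200:350,190:330],None,fx=4,fy=4))
E
python3 lat.py
```

```text
0.545 29 [-80.8 -79.4 -79. ] 17 [-89.2 -89.  -88.5]
0.555 33 [-81.6 -80.8 -80.4] 8 [-91.6 -91.3 -90. ]
0.565 37 [-81.4 -81.  -80.5] 1 [-88.5]
0.575 42 [-82.5 -82.2 -81.3] 0 []
0.585 30 [-83.  -81.6 -81.4] 0 []
0.595 16 [-83.6 -83.4 -82.8] 0 []
0.605 10 [-84.2 -84.  -83.9] 46 [-84.8 -83.8 -83.5]
0.615 7 [-84.4 -84.1 -83.9] 61 [-85.5 -85.2 -84.4]
```

View pics/wl.png

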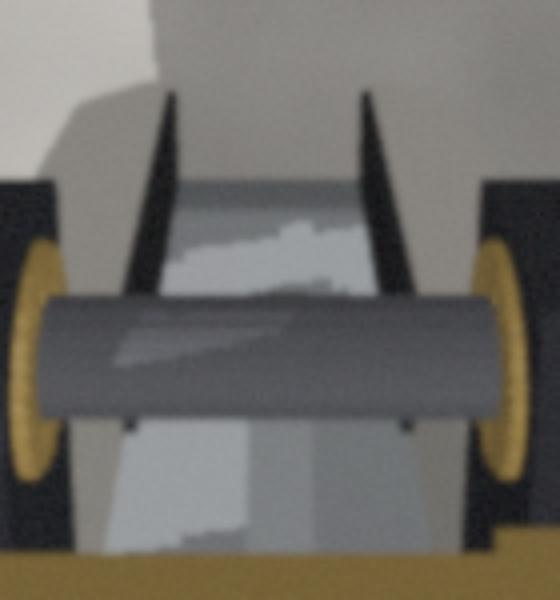

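Right side of the plate is at y = -0.0845, so its face centre is y ≈ -0.049, which matches the rests. About 20 mm remain.

{"api": "send_rows", "payload": {
  "steps": "0 -0.0001 0.002 -0.6 0 0;0 -0.0001 0.002 -0.6 0 0;0 -0.0001 0.002 -0.6 0 0;0 -0.0001 0.002 -0.6 0 0;0 -0.0001 0.002 -0.5 0 0"
}}

```text
t: 9.23
tcp_pos: [0.5461, -0.0461, 0.0565]
ee_rot: [0.013, 1.572, -0.013]
ft_force: [-7.6, -0.2, 3.8]
gripper_width: 0.301
```

{"api": "send_rows", "payload": {
  "steps": "0 0 0.0015 0 0 0;0 0 0.0015 0 0 0;0 0 0.001 0 0 0;0 0 0.001 0 0 0;0 0 0 0 0 0"
}}

```text
t: 9.65
tcp_pos: [0.5513, -0.0461, 0.0565]
ee_rot: [0.014, 1.572, -0.014]
ft_force: [-6.6, 0.9, 2.5]
gripper_width: 0.303
```

```bash
python3 rel.py; python3 lat.py; python3 fix.py 6
```

```text
t 9.65 tcp [ 0.5513 -0.0461  0.0565] F [-6.61  0.87  2.51] tq [ 0.031  1.156 -0.   ] yaw -1.0
edge fwd of tcp mm 9.08 plate yaw rel deg 0.55 1306
web y (tool left) mm [-14.8   0.5  13.1] 593
0.545 22 [-72.5 -70.6 -66.8] 96 [-90.3 -89.9 -89.6]
0.555 12 [-76.6 -74.3 -73.2] 31 [-90.8 -90.  -89.5]
0.565 38 [-80.6 -80.1 -79.8] 8 [-90.3 -89.7 -88.9]
0.575 37 [-80.5 -80.1 -79.7] 6 [-90.5 -89.7 -88.4]
0.585 39 [-80.9 -80.9 -80.8] 2 [-89.9 -88.8]
0.595 38 [-81.5 -81.1 -79.7] 0 []
0.605 30 [-81.8 -81.6 -80.5] 0 []
0.615 13 [-81.5 -81.1 -80. ] 0 []
scene foot 235 (array([595.8, -47. ]), array([ 71.8, 110.2]), 86.3)
scene walltop 102 (array([577.9, -51.4]), array([142.5, 118.3]), 87.4)
```

View pics/scene6.png

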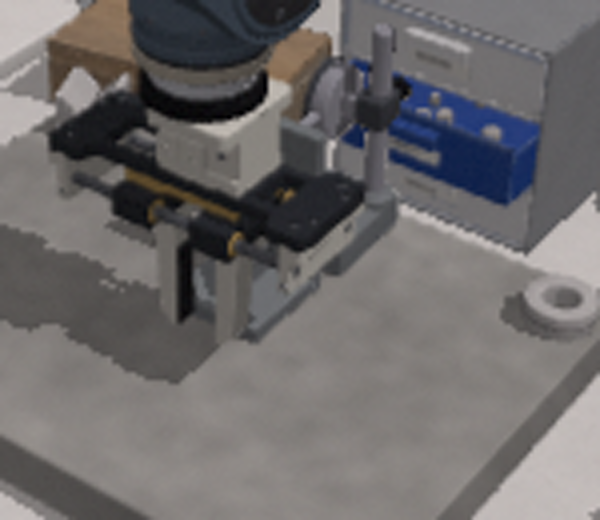

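{"api": "send_rows", "payload": {
  "steps": "0 0 0.0006 0 0 0;0 0 0.0006 0 0 0;0 0 0.0006 0 0 0;0 0 0.0006 0 0 0;0 0 0 0 0 0"
}}

```text
t: 10.32
tcp_pos: [0.5532, -0.0461, 0.0565]
ee_rot: [0.014, 1.573, -0.014]
ft_force: [-9.0, -0.8, 5.4]
gripper_width: 0.301
```

{"api": "send_rows", "payload": {
  "steps": "0 0 0.0006 0 0 0;0 0 0.0006 0 0 0;0 0 0.0006 0 0 0;0 0 0 0 0 0"
}}

```text
t: 10.65
tcp_pos: [0.555, -0.0461, 0.0565]
ee_rot: [0.014, 1.573, -0.013]
ft_force: [-10.1, -0.7, 5.3]
gripper_width: 0.301
```

{"api": "send_rows", "payload": {
  "steps": "0 0 0.0005 0 0 0;0 0 0.0005 0 0 0;0 0 0 0 0 0"
}}

```text
t: 10.9
tcp_pos: [0.5559, -0.0461, 0.0565]
ee_rot: [0.014, 1.573, -0.013]
ft_force: [-9.4, 0.4, 7.1]
gripper_width: 0.301
```

{"api": "send_rows", "payload": {
  "steps": "0 0 0.0005 0 0 0;0 0 0.0005 0 0 0;0 0 0 0 0 0"
}}

```text
t: 11.15
tcp_pos: [0.5562, -0.0461, 0.0565]
ee_rot: [0.014, 1.575, -0.013]
ft_force: [-13.1, -1.2, 8.9]
gripper_width: 0.301
```

```bash
python3 rel.py; python3 lat.py|tail -4; python3 fix.py 7
```

```text
t 11.15 tcp [ 0.5562 -0.0461  0.0565] F [-13.12  -1.2    8.85] tq [ 0.02   2.434 -0.018] yaw -0.99
edge fwd of tcp mm 8.9 plate yaw rel deg 0.27 1308
web y (tool left) mm [-14.8   0.5  13.1] 588
0.585 37 [-81.  -80.6 -80. ] 4 [-91.4 -89.7 -89.4]
0.595 36 [-79.9 -78.1 -78.1] 1 [-88.1]
0.605 35 [-81.9 -80.8 -80. ] 0 []
0.615 26 [-81.1 -80.5 -80.4] 0 []
scene foot 235 (array([598.4, -48. ]), array([ 74., 108.]), 86.4)
scene walltop 99 (array([585.7, -39. ]), array([109.1, 125.5]), 1.9)
```

{"api": "send_rows", "payload": {
  "steps": "0 0 0.0004 0 0 0;0 0 0.0004 0 0 0;0 0 0 0 0 0"
}}

```text
t: 11.65
tcp_pos: [0.5563, -0.0461, 0.0564]
ee_rot: [0.014, 1.577, -0.013]
ft_force: [-17.5, -0.9, 12.2]
gripper_width: 0.299
```

View pics/scene7.png

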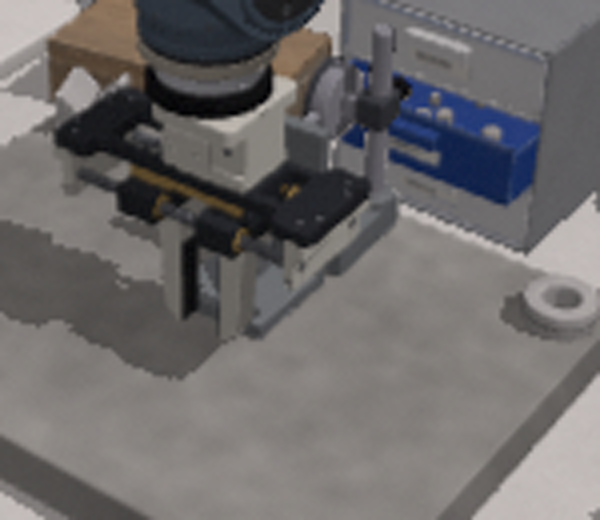

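The advance stopped with the face at x ≈ 0.640. The force rose evenly and the yaw torque stayed near zero, so both buttons are touching. Backing off straight.

{"api": "send_rows", "payload": {
  "steps": "0 0 -0.002 0 0 0;0 0 -0.004 0 0 0;0 0 -0.01 0 0 0;0 0 -0.015 0 0 0;0 0 0 0 0 0"
}}

```text
t: 12.07
tcp_pos: [0.5264, -0.0456, 0.0565]
ee_rot: [0.014, 1.571, -0.014]
ft_force: [0.1, 0.5, 0.5]
gripper_width: 0.297
```

{"api": "send_rows", "payload": {
  "steps": "-0.035 0 -0.015 0 0 0;-0.035 0 -0.015 0 0 0;-0.035 0 -0.015 0 0 0;-0.035 0 -0.02 0 0 0;-0.02 0 -0.03 0 0 0"
}}

```text
t: 12.48
tcp_pos: [0.4348, -0.0445, 0.2203]
ee_rot: [0.013, 1.564, -0.015]
ft_force: [-0.0, -0.6, 0.8]
gripper_width: 0.299
```

{"api": "send_rows", "payload": {
  "steps": "0 0.04 0 0 0 0;0 0.04 0 0 0 0;0 0.04 0 0 0 0;0 0.04 0 0 0 0;0 0.04 0 0 0 0"
}}

```text
t: 12.9
tcp_pos: [0.437, 0.1581, 0.2174]
ee_rot: [0.015, 1.568, -0.013]
ft_force: [1.0, -1.9, 0.2]
gripper_width: 0.297
```

{"api": "send_rows", "payload": {
  "steps": "0 0.04 0 0 0 0;0 0.04 0 0 0 0;0 0.04 0 0 0 0;0 0 0 0 0 0;0 0 0 0 0 0"
}}

```text
t: 13.32
tcp_pos: [0.4387, 0.2778, 0.2166]
ee_rot: [0.012, 1.569, -0.011]
ft_force: [-1.0, -0.4, 0.4]
gripper_width: 0.301
```

Run:
```python
from h import *
print(read_state()["t"],read_state()["tcp_pos"])
for n in("top","scene"):
    d=get_image(n);P,u,v=cloud(d)
    c=d["pixels"][125:225,190:290] if n=="top" else d["pixels"][140:240,210:330]
    cv2.imwrite(f"pics/{n}8.png",cv2.resize(c,None,fx=6,fy=6,interpolation=cv2.INTER_CUBIC))
    for nm,x0,x1,y0,y1,z0,z1 in(("foot",.54,.638,-.12,.02,.048,.056),("walltop",.58,.65,-.12,.02,.157,.163),("base",.645,.75,-.13,.03,.06,.07),("ring",.65,.75,-.28,-.18,.05,.062),("vb",.66,.77,.12,.22,.055,.08)):
        m=(P[:,0]>x0)&(P[:,0]<x1)&(P[:,1]>y0)&(P[:,1]<y1)&(P[:,2]>z0)&(P[:,2]<z1)
        if m.sum()>5: print(n,nm,m.sum(),rect(P[m]))
```

```text
13.3167 [0.43869378 0.27780488 0.21658871]
top foot 489 (array([597.6, -47.7]), array([69.9, 66.1]), 89.7)
top walltop 101 (array([634.8, -48.5]), array([69.5, 11. ]), 88.8)
top base 298 (array([690.8, -50.8]), array([91.6, 64.1]), 77.7)
top ring 167 (array([ 692.8, -228. ]), array([46.4, 45.9]), 2.0)
top vb 262 (array([707.7, 164.5]), array([45.8, 44.2]), 19.9)
scene foot 381 (array([598.1, -46. ]), array([73.6, 70.9]), 89.5)
scene walltop 84 (array([635.3, -47.1]), array([14.9, 70.3]), 0.6)
scene base 161 (array([689.2, -50.7]), array([77.4, 79.5]), 87.5)
scene ring 186 (array([ 693.2, -226.9]), array([48. , 46.5]), 24.8)
scene vb 187 (array([709.1, 166.4]), array([54.1, 44.9]), 19.5)
```

View pics/top8.png

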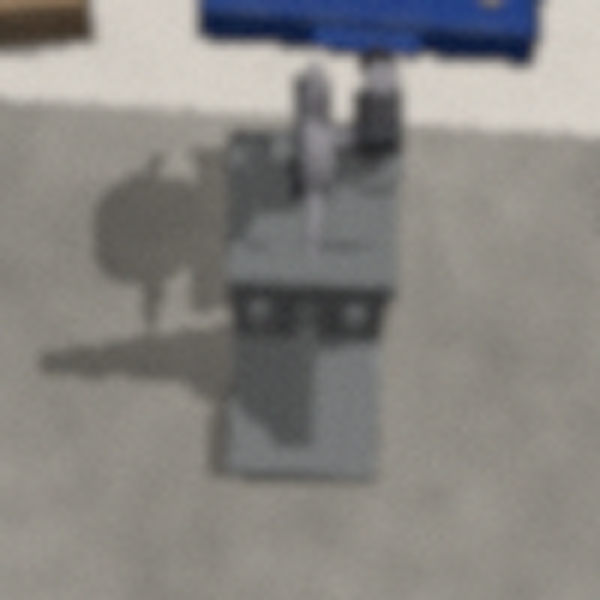

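View pics/scene8.png

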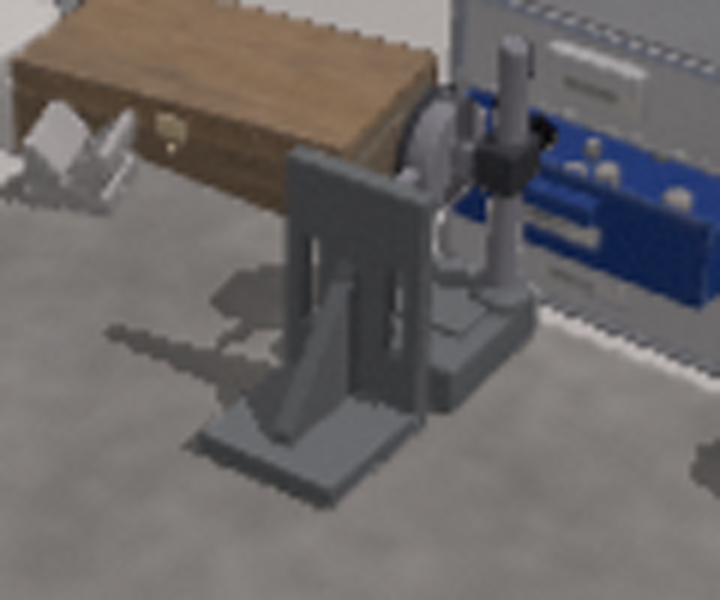

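The plate stands against the comparator with the plunger meeting the wall, and the bystanders haven't moved. One more check: a sub-pixel fit of the comparator's yaw from the first top image.

Run:
```python
from h import *
def toz(d,px,z):
    K,R,t=d["mtx"],d["R"],d["t"];r=np.c_[px,np.ones(len(px))]@np.linalg.inv(K).T@R;c=-R.T@t
    return c+r*((z-c[2])/r[:,2])[:,None]
def line(name,g,a,b,z,rng):
    # a,b pixel endpoints (col,row) of approx line; search along normal for max gradient
    d=np.load(name+".npz");a,b=np.array(a,float),np.array(b,float);n=np.array([-(b-a)[1],(b-a)[0]]);n/=np.linalg.norm(n);pts=[]
    G=cv2.GaussianBlur(cv2.cvtColor(d["pixels"],cv2.COLOR_BGR2GRAY).astype(np.float32),(0,0),.8)
    for s in np.linspace(0.08,.92,25):
        c=a+s*(b-a);o=np.arange(-rng,rng+.01,.25);q=c+o[:,None]*n
        pr=cv2.remap(G,q[:,0].astype(np.float32)[None],q[:,1].astype(np.float32)[None],cv2.INTER_CUBIC)[0]
        gr=abs(np.gradient(pr));k=gr.argmax();w=gr[max(0,k-3):k+4];pts.append(c+n*(o[max(0,k-3):k+4]@w/w.sum()))
    W=toz(d,np.array(pts),z)[:,:2];vx,vy,x0,y0=cv2.fitLine((W*1000).astype(np.float32),cv2.DIST_HUBER,0,.01,.001).ravel()
    return np.degrees(np.arctan2(vy,vx)).round(2),(x0.round(1),y0.round(1))
# top crop tc: px=205+c/9, 125+r/9
f=lambda c,r:(205+c/9,125+r/9)
print("front top edge",line("top0",0,f(215,438),f(455,443),.066,2.5))
print("right edge",line("top0",0,f(462,240),f(458,440),.066,2))
# scene crop scz: px=130+c/3,130+r/3
h=lambda c,r:(130+c/3,130+r/3)
print("scene right top edge",line("scene0",0,h(465,210),h(507,187),.066,1.5))
print("scene front top edge",line("scene0",0,h(395,193),h(462,213),.066,2))
```

```text
front top edge (np.float32(81.26), (np.float32(648.2), np.float32(-51.2)))
right edge (np.float32(0.87), (np.float32(682.4), np.float32(-88.6)))
scene right top edge (np.float32(-4.05), (np.float32(677.3), np.float32(-89.8)))
scene front top edge (np.float32(-89.77), (np.float32(648.0), np.float32(-56.3)))
```

The yaw fit is too noisy to be decisive (comparator yaw 0 ± 1.5°). I'll add one gentle centred nudge with shut fingers, which lets the plate square itself on the buttons.

{"api": "send_rows", "payload": {
  "steps": "0 -0.04 0 0 0 0;0 -0.04 0 0 0 0;0 -0.04 0 0 0 0;0 -0.04 0 0 0 0;0 -0.04 0 0 0 0",
  "gripper": 1,
  "grip_force": 10
}}

```text
t: 13.83
tcp_pos: [0.4344, 0.0731, 0.2168]
ee_rot: [0.015, 1.57, -0.015]
ft_force: [1.5, 0.3, 0.3]
gripper_width: 0.019
```

{"api": "send_rows", "payload": {
  "steps": "0 -0.04 0 0 0 0;0 -0.04 0 0 0 0;0 -0.04 0 0 0 0;0 0 0 0 0 0;0 0 0 0 0 0"
}}

```text
t: 14.25
tcp_pos: [0.4323, -0.0467, 0.2167]
ee_rot: [0.018, 1.57, -0.019]
ft_force: [-0.3, -0.4, 1.0]
gripper_width: 0.007
```

```bash
python3 look.py 9 | head -4
```

```text
t 14.25 tcp [ 0.4323 -0.0467  0.2167] yaw -1.35 xdir [ 0.001 -0.    -1.   ] F [-0.29 -0.43  1.04] 0.006738500603895901
granite 22804  [ 0.4566 -0.0501  0.04  ]
foot 56 (array([608.2, -54. ]), array([ 5.2, 23.3]), 88.7) [ 0.6094 -0.0532  0.052 ]
```

{"api": "send_rows", "payload": {
  "steps": "0.02 0 0.03 0 0 0;0.035 0 0.015 0 0 0;0.035 0 0.015 0 0 0;0.035 0 0.015 0 0 0;0.03 0 0.01 0 0 0"
}}

```text
t: 14.72
tcp_pos: [0.5184, -0.0444, 0.0594]
ee_rot: [0.013, 1.571, -0.013]
ft_force: [1.1, -1.2, -0.7]
gripper_width: 0.004
```

{"api": "send_rows", "payload": {
  "steps": "0.004 0 0 0 0 0;0 0 0.015 0 0 0;0 0 0.01 0 0 0;0 0 0.006 0 0 0;0 0 0 0 0 0"
}}

```text
t: 15.13
tcp_pos: [0.5496, -0.0456, 0.0587]
ee_rot: [0.013, 1.569, -0.013]
ft_force: [1.1, -1.7, -0.3]
gripper_width: 0.005
```

{"api": "send_rows", "payload": {
  "steps": "0.0015 -0.0012 0.002 0 0 0;0 0 0.001 0 0 0;0 0 0.001 0 0 0;0 0 0.0006 0 0 0;0 0 0.0006 0 0 0"
}}

```text
t: 15.55
tcp_pos: [0.5537, -0.0475, 0.0561]
ee_rot: [0.014, 1.571, -0.014]
ft_force: [-0.0, 0.6, 0.2]
gripper_width: 0.007
```

{"api": "send_rows", "payload": {
  "steps": "0 0 0.0006 0 0 0;0 0 0.0006 0 0 0;0 0 0.0006 0 0 0;0 0 0 0 0 0"
}}

```text
t: 15.88
tcp_pos: [0.5557, -0.0475, 0.0559]
ee_rot: [0.014, 1.571, -0.014]
ft_force: [0.1, -0.2, -0.1]
gripper_width: 0.004
```

{"api": "send_rows", "payload": {
  "steps": "0 0 0.0005 0 0 0;0 0 0.0005 0 0 0;0 0 0.0005 0 0 0;0 0 0 0 0 0"
}}

```text
t: 16.22
tcp_pos: [0.5561, -0.0475, 0.0558]
ee_rot: [0.014, 1.573, -0.014]
ft_force: [-6.2, -1.2, 5.5]
gripper_width: 0.009
```

{"api": "send_rows", "payload": {
  "steps": "0 0 0.0005 0 0 0;0 0 0.0005 0 0 0;0 0 0 0 0 0"
}}

```text
t: 16.47
tcp_pos: [0.5562, -0.0475, 0.0558]
ee_rot: [0.014, 1.576, -0.014]
ft_force: [-11.7, -1.2, 9.2]
gripper_width: 0.006
```

{"api": "send_rows", "payload": {
  "steps": "0 0 0.0005 0 0 0;0 0 0.0004 0 0 0;0 0 0 0 0 0"
}}

```text
t: 16.72
tcp_pos: [0.5562, -0.0474, 0.0557]
ee_rot: [0.014, 1.578, -0.013]
ft_force: [-15.6, -1.8, 13.2]
gripper_width: 0.004
```

{"api": "send_rows", "payload": {
  "steps": "0 0 -0.003 0 0 0;0 0 -0.004 0 0 0;0 0 -0.01 0 0 0;0 0 -0.015 0 0 0;0 0 0 0 0 0"
}}

```text
t: 17.13
tcp_pos: [0.5251, -0.0467, 0.0556]
ee_rot: [0.014, 1.572, -0.014]
ft_force: [0.3, -0.0, -0.1]
gripper_width: 0.006
```

{"api": "send_rows", "payload": {
  "steps": "-0.035 0 -0.015 0 0 0;-0.035 0 -0.015 0 0 0;-0.035 0 -0.015 0 0 0;-0.035 0 -0.02 0 0 0;-0.02 0 -0.03 0 0 0"
}}

```text
t: 17.55
tcp_pos: [0.4338, -0.0456, 0.2195]
ee_rot: [0.013, 1.565, -0.015]
ft_force: [-0.6, 0.7, -0.0]
gripper_width: 0.004
```

{"api": "send_rows", "payload": {
  "steps": "0 0.04 0 0 0 0;0 0.04 0 0 0 0;0 0.04 0 0 0 0;0 0.04 0 0 0 0;0 0.04 0 0 0 0"
}}

```text
t: 17.97
tcp_pos: [0.4359, 0.1568, 0.2165]
ee_rot: [0.015, 1.569, -0.014]
ft_force: [1.4, -0.6, 0.1]
gripper_width: 0.003
```

{"api": "send_rows", "payload": {
  "steps": "0 0.04 0 0 0 0;0 0.04 0 0 0 0;0 0.04 0 0 0 0;0 0 0 0 0 0;0 0 0 0 0 0"
}}

```text
t: 18.38
tcp_pos: [0.4377, 0.2764, 0.2158]
ee_rot: [0.012, 1.57, -0.011]
ft_force: [0.2, -1.0, 0.0]
gripper_width: 0.005
```

Run:
```python
from h import *
print(read_state()["t"])
for n in("top","scene"):
    d=get_image(n);P,u,v=cloud(d)
    cv2.imwrite(f"pics/{n}10.png",d["pixels"])
    for nm,x0,x1,y0,y1,z0,z1 in(("foot",.54,.638,-.12,.02,.048,.056),("walltop",.58,.65,-.12,.02,.157,.163),("ring",.65,.75,-.28,-.18,.05,.062),("vb",.66,.77,.12,.22,.055,.08)):
        m=(P[:,0]>x0)&(P[:,0]<x1)&(P[:,1]>y0)&(P[:,1]<y1)&(P[:,2]>z0)&(P[:,2]<z1)
        if m.sum()>5: print(n,nm,m.sum(),rect(P[m]))
```

```text
18.3833
top foot 487 (array([598. , -47.7]), array([70.1, 65.9]), 89.7)
top walltop 102 (array([634.7, -48.4]), array([69.8, 11.5]), 88.3)
top ring 168 (array([ 693.8, -228.2]), array([46.2, 46.7]), 86.9)
top vb 262 (array([732.2, 175.2]), array([102.4,  46.2]), 23.5)
scene foot 385 (array([600.7, -46.1]), array([72.9, 71.8]), 0.4)
scene walltop 79 (array([635.1, -46.6]), array([70.8, 12.5]), 89.3)
scene ring 185 (array([ 692.7, -226.7]), array([48.6, 46.4]), 14.6)
scene vb 194 (array([730.3, 174.9]), array([101.5,  45.5]), 21.4)
```

View pics/scene10.png

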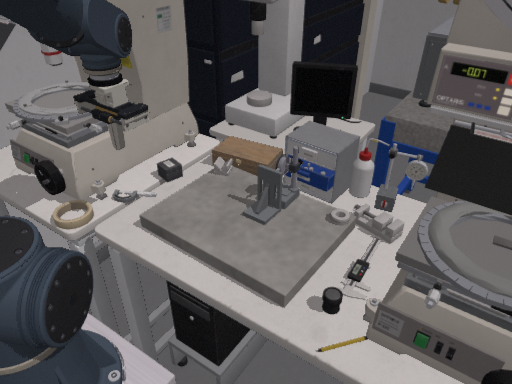

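```bash
python3 -c "
from rig import *
print(hand_in(), read_state()['t'])"
```

```text
the job is handed in; nothing more can be done
the job is handed in; nothing more can be done
```

The angle plate now stands against the comparator's rest buttons, and the job is handed in after about 18 s. I don't have a verdict; the checks below are from camera and force readings.

**What I did:**
- I lowered the half-closed fingers behind the foot's back edge. I pushed straight, then round a gentle left-hand arc that took out the plate's initial 14° turn, then slowly up to the stop.
- I backed off and gave one centred nudge with the fingers shut, so the plate could square itself on the buttons. It did not move further.
- The highest readings were about 18 N horizontally and 13 N vertically.

**Last checks:**

| Check | Result |
|---|---|
| Face position | x ≈ 0.640, against rests at about 0.640 |
| Stop | both pushes stopped at the same point, with almost no twisting torque when checked during the first |
| Centring | face y ≈ -0.047 to -0.048, against rests at about -0.049 |
| Plate yaw | 0 to -1.7°, depending on the view |
| Ring gauge | within about 1 mm of its start |

**What was uncertain or disagreed:**
- **Comparator yaw:** my fits scattered, most within about 2° of zero and a few far off. Squareness therefore rests mainly on both buttons stopping the plate and on the final nudge.
- **Plunger:** I could not read its travel directly. I inferred it from the face position and from a picture taken before the nudge that shows the plunger against the wall.
- **V-block:** the last automatic fit jumped, with a box about 100 mm long against 45 mm for the block. The point count barely changed and the block looks in place in the picture, so I took it for stray depth points.
- **Loupe:** I only checked it by eye; it looks unmoved.

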